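# Puff the dust off a well plate with the tall spray canister

### The arm

A 6-joint arm with a two-finger parallel gripper is mounted at the origin on the work surface. World frame = base frame: x ahead of the robot, y to its left, z up, the work surface at z = 0. Lengths are in m, angles in rad, forces in N, time in s.
With the tool pointing down it reaches from about 0.35 to 0.975 m from the base axis. Payload 17.4 kg.
Tool frame: the origin (TCP) lies at the very end of the fingers, on their centre line; the grasp point (between the pads) lies 19 mm behind it (r.grasp_offset is the distance from the TCP to the grasp point, in m); z points along the fingers, y is the direction in which the jaws open and shut (so a half turn about z gives the same grasp; the last joint's range is limited). The gripper opens to 85 mm and grips with 20 to 120 N. Pads are 22 mm wide; open, the fingers measure 114 mm over their backs; the gripper's body (76 mm by 85 mm) begins 54 mm behind the grasp point. The pads swing forward as they close: fully open they stand 13 mm farther back than shut.
Start: joints at [-1.382, 0.116, 1.442, -0, 1.584, -0.038], TCP at [0.152, -0.658, 0.231] pointing down, gripper open.
Joint ranges: [-2.83, 2.83], [-0.83, 2.19], [0.07, 2.5], [-1.14, 4.28], [0.01, 3], [-2.97, 2.97]. Speed limits (rad/s): [1.89, 1.89, 2.22, 3.14, 3.14, 3.14].

### API

Orientations are given as a unit quaternion [w, x, y, z].
In Python, from bench import r, eyes, ticket gives the robot as it stands.
- The arm moves only by the shell command python3 -m jog 'ROWS' [OPENING] [FORCE]. ROWS is text: rows parted by semicolons, each of 4 numbers parted by spaces: the shift along the tool's x, y, z in mm, then the turn about the tool's z in degrees. In form: tx ty tz twist; .... A call has 1 to 10 rows; each row is the pose to reach, as a shift and turn from the pose commanded when the call began, along the tool's axes at that moment; what a row does not reach only later rows make up. A row lasts 1/10 s, in which the tool goes at most 50 mm and 8.59 degrees, less where a joint would pass 70% of its speed; a pose out of reach is approached as far as the arm can. A call with a gripper value outside its range is refused whole. OPENING is the opening, from 0 (shut) to 1 (fully open), set as the call begins (- or left out, the last holds). The fingers move at their own pace and stop on an object; FORCE is the grip in N (left out, the last holds). Time passes only in rows, so rows that repeat a pose let the fingers close. It gives the time, the measured TCP pose, the force and the opening at its end, in the units of the state.
- r.get_obs(): the state, without advancing time (a new reading comes with each control period).
- eyes.capture(name): name is "scene" or "top"; returns a dict with "img" (400x640x3 uint8, red, green, blue), "fx", "fy", "cx", "cy" (pixels), "distortion" ([k1, k2, p1, p2, k3] as OpenCV has them; the pictures are not rectified), "R" (3x3) and "t" (3): a world point X has camera coordinates R X + t. Camera axes: x right, y down, z forward; pixel columns grow to the right and rows downward; lengths in m; the calibration is good to about 2 mm. A picture is of the moment at which its call begins. There is no depth.
- ticket.finish_job(): hands the job in, once; it reports no verdict.
The state is a dict: "time": time; "joints": joint angles; "joint_velocities": joint speeds; "joint_torque": joint torques, N m; "tcp_pos": TCP position; "orientation": TCP orientation; "contact_force": force on the tool from outside, world axes, zero at the start; "ft_torque": the same for the moment, N m; "finger_gap": opening from 0.0 (shut) to 1.0 (fully open).
Only numpy, scipy, OpenCV 4.12 (cv2) and the standard library are available. Lean on these libraries where they do the work, as an engineer would, in place of code of your own. Each camera call takes 0.05 s, during which the arm holds its last target.

### The job

Blow the dust off the clamped well plate: press the black nozzle cap on top of the taller, slimmer spray canister all the way down for a moment, then let it spring back up. Leave the cap of the shorter, wider canister alone.

Things in the scene. Friction and masses are not known exactly. Their poses are not given: they have to be found in the camera images.
- duster_top (a point): Centre of the flat top of the cap to press: black plastic, 36 mm across, 24 mm tall, on the taller, slimmer aluminium canister (50 mm across; cap top 227 mm above the bench when up), clamped upright on a base bolted to the bench, with a 24-well plate (127 x 85 mm) held on the base in front of its nozzle. Moves with the cap. Its z axis is up; the nozzle points to its -x.
- duster_cap (a joint): How far that nozzle cap is pressed straight down, in m: 0 up, 0.012 fully down on its stop. A spring raises it again: about 3 N starts it moving and about 8 N holds it fully down.
- cleaner_top (a point): Centre of the flat top of the other cap, not to be pressed: the same black cap on the shorter, wider aluminium canister (74 mm across; cap top 149 mm above the bench), on a like base with a small vial rack in front. The canisters stand 0.3 to 0.5 m apart, either one left or right.
- cleaner_cap (a joint): How far the shorter canister's cap is pressed down, in m: 0 up, 0.012 fully down. It must stay up.

How it is judged:
By the outcome, as a careful person would: the job done as asked, in the order asked, and still so for the second after the job is handed in, with the robot touching nothing.
It also fails if it takes over 24 s, if anything falls off the work surface, if the arm or the gripper's body presses on something with over 40 N, if the wrist force passes 120 N, or if a joint passes its speed limit or range.

## Working session

There is one attempt and no reset: what is moved stays moved. The work goes in short steps, Python scripts to look and compute and a shell command to move; the robot and the scene stay as the last step left them, time stands still between calls to the robot, and variables do not carry over. Pictures are saved under pics/ and viewed, and the job is handed in when it is done.

```bash
mkdir -p pics; cat > h.py <<'E'
from bench import r, eyes, ticket
import numpy as np, cv2, pickle
E
python3 - <<'E'
from h import *
o=r.get_obs();print(o)
d={}
for n in("scene","top"):
    c=eyes.capture(n);d[n]=c
    cv2.imwrite(f"pics/{n}0.png",c["img"][...,::-1])
    print(n,c["fx"],c["fy"],c["cx"],c["cy"],c["distortion"],c["R"],c["t"])
pickle.dump(d,open("c0.pkl","wb"))
E
```

```text
{'time': 0.0, 'joints': array([-1.38180490e+00,  1.16469464e-01,  1.44229820e+00,  7.64657349e-06,
        1.58400125e+00, -3.77822332e-02]), 'joint_velocities': array([ 0.00171566, -0.00039682, -0.00062029, -0.00061223,  0.00037984,
       -0.00039003]), 'joint_torque': array([-2.69446187e-03, -7.31986284e+01, -6.32489634e+01, -2.04975349e-04,
        6.22036401e-03, -5.62975266e-07]), 'tcp_pos': array([ 0.15173031, -0.65751577,  0.23055286]), 'orientation': array([-5.86742966e-04,  9.93578420e-01,  1.13144055e-01, -4.06112473e-05]), 'contact_force': array([-0.58255018,  1.41789406,  0.25501734]), 'ft_torque': array([-0.02560382,  0.01715198,  0.00577464]), 'finger_gap': 0.9991188605276713}
scene 464.40554432324967 464.40554432324967 322.2218359831765 200.60882556372172 [0.00967853 0.         0.         0.         0.        ] [[ 0.67175298  0.74076451 -0.00398499]
 [ 0.58128205 -0.53044772 -0.61703841]
 [-0.45919399  0.41218098 -0.78692294]] [-0.4236233 -0.2021218  1.3076943]
top 486.90542360170394 486.90542360170394 325.31165323889604 201.21012358606842 [0.0381916 0.        0.        0.        0.       ] [[-0.00195815 -0.99983237 -0.01820414]
 [-0.98494291  0.0050753  -0.17280538]
 [ 0.1728688   0.01759166 -0.98478775]] [0.00645359 0.62170029 1.14193386]
```

View pics/scene0.png

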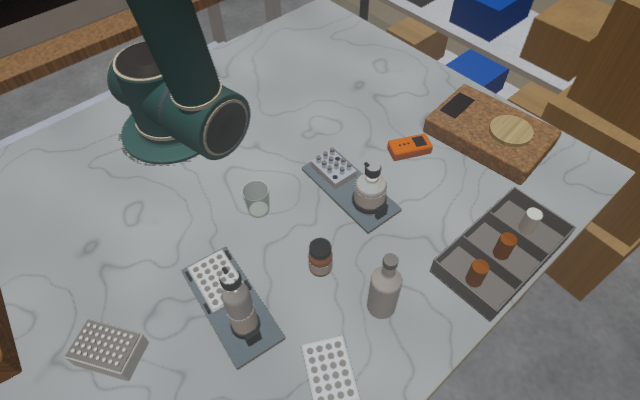

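View pics/top0.png

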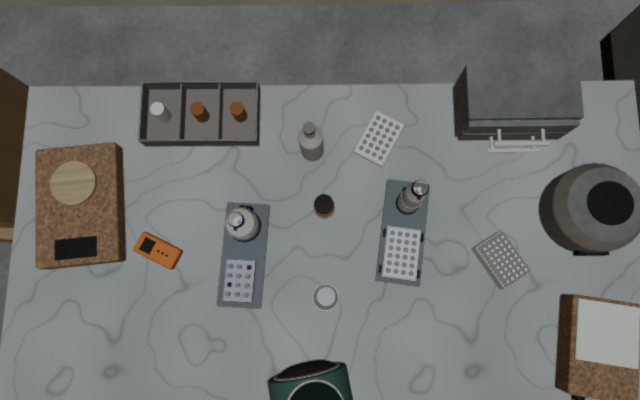

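The scene view shows the tall can with its cap near (231,282), and the short can near (372,172). In the top view the tall can's cap is near (420,188) and the short can's near (237,218). I'll zoom in on both.

```bash
python3 - <<'E'
from h import *
d=pickle.load(open("c0.pkl","rb"))
a=d["scene"]["img"][255:345,185:275];b=d["top"]["img"][165:230,380:445]
a=cv2.resize(a,(400,400),interpolation=cv2.INTER_CUBIC);b=cv2.resize(b,(400,400),interpolation=cv2.INTER_CUBIC)
im=np.clip(np.hstack([a,b]).astype(float)*1.4,0,255).astype(np.uint8)
cv2.imwrite("pics/z0.png",im[...,::-1])
E
```

```text
(no output)
```

View pics/z0.png

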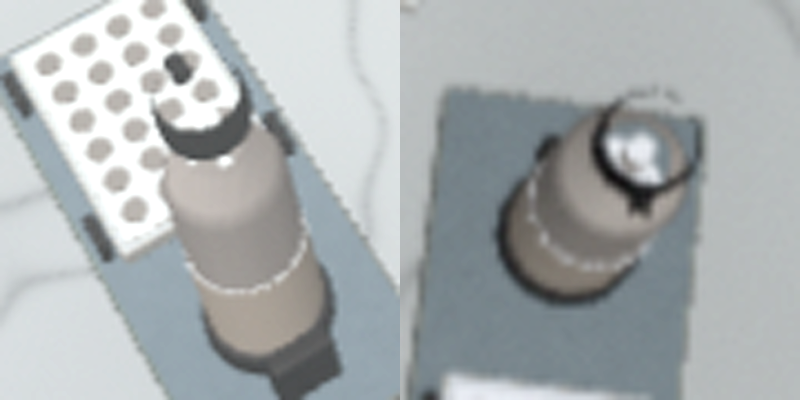

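```bash
cat >> h.py <<'E'
def ray(c,uv):
    K=np.array([[c["fx"],0,c["cx"]],[0,c["fy"],c["cy"]],[0,0,1]])
    p=cv2.undistortPoints(np.array([[uv]],float),K,np.array(c["distortion"]))[0,0]
    R=np.array(c["R"]);return -R.T@c["t"],R.T@np.array([p[0],p[1],1])
def proj(c,P):
    K=np.array([[c["fx"],0,c["cx"]],[0,c["fy"],c["cy"]],[0,0,1]])
    return cv2.projectPoints(np.array(P,float).reshape(-1,3),cv2.Rodrigues(np.array(c["R"]))[0],np.array(c["t"]),K,np.array(c["distortion"]))[0][:,0]
def atz(c,uv,z):
    o,d=ray(c,uv);return o+d*(z-o[2])/d[2]
def tri(c1,u1,c2,u2):
    o1,d1=ray(c1,u1);o2,d2=ray(c2,u2)
    s=np.linalg.lstsq(np.c_[d1,-d2],o2-o1,rcond=None)[0]
    a=o1+s[0]*d1;b=o2+s[1]*d2;return (a+b)/2,np.linalg.norm(a-b)
E
python3 - <<'E'
from h import *
d=pickle.load(open("c0.pkl","rb"));s,t=d["scene"],d["top"]
ut=(380+247.5/6.154,165+146/6.154)
P=atz(t,ut,.227);print("top@.227",P)
us=(185+202/4.444,255+105/4.444)
print("scene@.227",atz(s,us,.227)); print("tri",tri(s,us,t,ut))
# overlay
th=np.linspace(0,2*np.pi,60)
out=[]
for c,(x0,y0,w) in((s,(185,255,90)),(t,(380,165,65))):
    k=400/w
    im=cv2.resize(c["img"][y0:y0+w,x0:x0+w],(400,400),interpolation=cv2.INTER_CUBIC)
    for z,col in((.227,(255,0,0)),(.203,(0,0,255))):
        q=(proj(c,np.c_[P[0]+.018*np.cos(th),P[1]+.018*np.sin(th),0*th+z])-[x0,y0]+.5)*k
        cv2.polylines(im,[q.astype(np.int32)],True,col,1)
    out.append(im)
cv2.imwrite("pics/z1.png",np.hstack(out)[...,::-1])
# axes of tool
from scipy.spatial.transform import Rotation as Ro
q=r.get_obs()["orientation"];print(Ro.from_quat(q,scalar_first=True).as_matrix())
E
```

```text
top@.227 [ 0.61691602 -0.1977454   0.227     ]
scene@.227 [ 0.62721225 -0.19812318  0.227     ]
tri (array([ 0.6200526 , -0.19780247,  0.21597574]), np.float64(0.00426161163639041))
[[ 9.74390763e-01  2.24861295e-01 -1.95391014e-04]
 [ 2.24861374e-01 -9.74390177e-01  1.06995410e-03]
 [ 5.02041795e-05 -1.08648929e-03 -9.99999409e-01]]
```

View pics/z1.png

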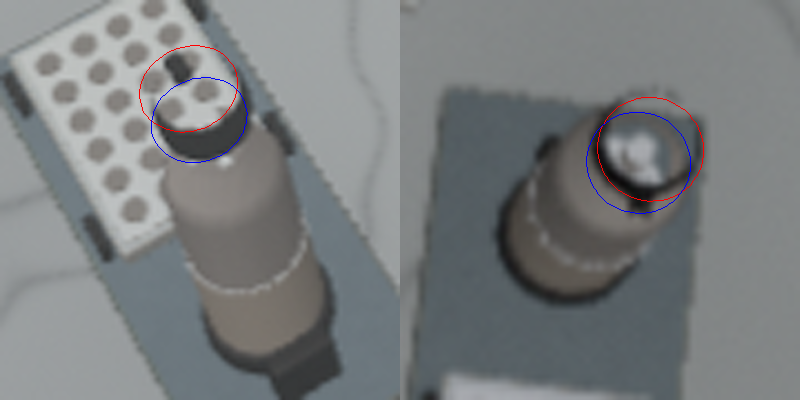

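```bash
python3 - <<'E'
from h import *
d=pickle.load(open("c0.pkl","rb"));s,t=d["scene"],d["top"]
print(proj(t,[[.152,-.658,.231],[.617,-.198,.227]]))
for n,uv in dict(potL=(540,205),potTop=(610,203),boxTL=(560,295),boxBL=(557,398),drawer=(480,140),shortcap=(237,218)).items():
    print(n,[atz(t,uv,z).round(2) for z in(0,.15,.3)])
R=np.array([[.97439,.22486],[.22486,-.97439]])
D=np.array([.617,-.198])-[.15173,-.65752]
print(R.T@D*1000, np.linalg.norm(D))
E
```

```text
[[680.56214759 432.03414195]
 [420.33860665 188.68438406]]
potL [array([ 0.62, -0.54,  0.  ]), array([ 0.59, -0.47,  0.15]), array([ 0.57, -0.41,  0.3 ])]
potTop [array([ 0.62, -0.71,  0.  ]), array([ 0.6 , -0.62,  0.15]), array([ 0.57, -0.54,  0.3 ])]
boxTL [array([ 0.4 , -0.57,  0.  ]), array([ 0.4 , -0.5 ,  0.15]), array([ 0.4 , -0.43,  0.3 ])]
boxBL [array([ 0.16, -0.54,  0.  ]), array([ 0.19, -0.47,  0.15]), array([ 0.22, -0.41,  0.3 ])]
drawer [array([ 0.79, -0.4 ,  0.  ]), array([ 0.74, -0.35,  0.15]), array([ 0.7, -0.3,  0.3])]
shortcap [array([0.59, 0.23, 0.  ]), array([0.57, 0.2 , 0.15]), array([0.55, 0.17, 0.3 ])]
[ 556.6821025 -343.1310806] 0.6539379200658116
```

```bash
python3 -m jog '0 0 -40 0; 0 0 -80 0; 0 0 -120 0; 0 0 -160 0; 0 0 -200 0; 0 0 -200 0' 0 60
```

```text
time: 0.7
tcp_pos: [0.1518, -0.6578, 0.4374]
orientation: [0.004, 0.994, 0.113, 0.0]
contact_force: [-0.2, 0.6, 0.6]
finger_gap: 0.006
```

```bash
python3 -m jog '26 -26 0 0; 55 -55 0 0; 85 -85 0 0; 115 -115 0 0; 145 -145 0 0; 175 -175 0 0; 205 -205 0 0; 235 -232 0 0; 262 -255 0 0; 262 -255 0 0'
```

```text
time: 1.7
tcp_pos: [0.3514, -0.3476, 0.4314]
orientation: [-0.0, 0.993, 0.115, 0.0]
contact_force: [0.0, -0.7, 1.5]
finger_gap: 0.003
```

```bash
python3 -m jog '37 -11 0 0; 74 -22 0 0; 111 -33 0 0; 148 -44 0 0; 185 -55 20 0; 222 -66 50 0; 259 -77 80 0; 295 -88 105 0; 295 -88 120 0; 295 -88 120 0'
python3 - <<'E'
from h import *
print(r.get_obs()["tcp_pos"])
for n in("scene","top"):
    c=eyes.capture(n);cv2.imwrite(f"pics/{n}1.png",c["img"][...,::-1])
    x0,y0,w=(170,190,150) if n=="scene" else (350,120,130)
    cv2.imwrite(f"pics/{n}1z.png",cv2.resize(c["img"][y0:y0+w,x0:x0+w,::-1],(600,600),interpolation=cv2.INTER_CUBIC))
E
```

```text
time: 2.7
tcp_pos: [0.6171, -0.1982, 0.3078]
orientation: [-0.001, 0.994, 0.114, -0.002]
contact_force: [-0.9, 0.3, 0.3]
finger_gap: 0.001
[ 0.61709218 -0.19823332  0.30783238]
```

View pics/scene1z.png

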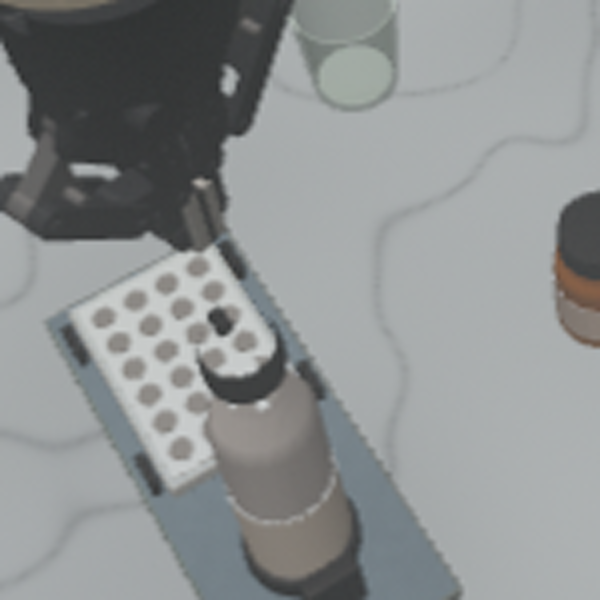

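View pics/top1z.png

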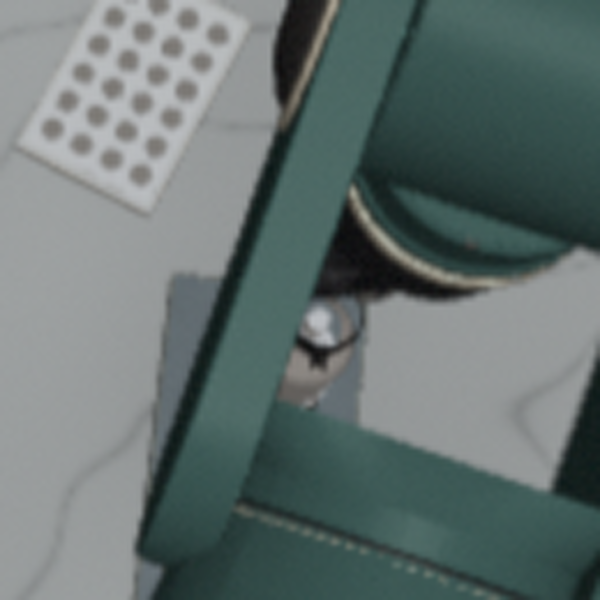

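The scene crop shows the shut fingertips at about (205,245) px and the cap rim below them at about (240,370). In the top crop the arm partly hides the cap, which is near (318,325). I'll compare the fingertip pixel with its projection.

```bash
python3 - <<'E'
from h import *
d=pickle.load(open("c0.pkl","rb"));s=d["scene"]
p=proj(s,[[.6171,-.1982,.3078],[.6171,-.1982,.227],[.6171,-.1982,.25]]);print(p,(p-[170,190])*4)
E
```

```text
[[217.97628505 248.24172242]
 [226.8417578  274.60603977]
 [224.47260731 267.55818669]] [[191.90514019 232.96688969]
 [227.36703121 338.42415908]
 [217.89042926 310.23274677]]
```

```bash
python3 -m jog '0 0 20 0; 0 0 40 0; 0 0 55 0; 0 0 62 0; 0 0 66 0; 0 0 66 0'
python3 - <<'E'
from h import *
c=eyes.capture("scene")
x0,y0,w=(180,230,100)
cv2.imwrite("pics/s2z.png",cv2.resize(c["img"][y0:y0+w,x0:x0+w,::-1],(600,600),interpolation=cv2.INTER_CUBIC))
E
```

```text
time: 3.4
tcp_pos: [0.6174, -0.1985, 0.2458]
orientation: [0.0, 0.994, 0.113, 0.0]
contact_force: [-0.1, 0.3, 0.3]
finger_gap: 0.0
```

View pics/s2z.png

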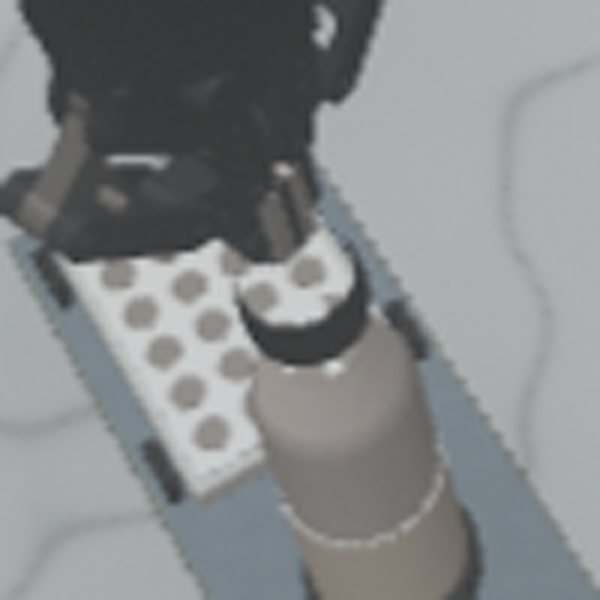

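Fingertips (about (285,250) px in the crop) sit above the cap, whose top centre is near (288,266). I'll descend onto it and watch the force.

```bash
python3 -m jog '0 0 8 0; 0 0 14 0; 0 0 17 0; 0 0 19 0; 0 0 21 0; 0 0 23 0; 0 0 23 0'
```

```text
time: 4.15
tcp_pos: [0.6174, -0.1983, 0.2224]
orientation: [0.0, 0.994, 0.113, 0.0]
contact_force: [-2.5, 0.4, 3.8]
finger_gap: 0.001
```

```bash
python3 -m jog '0 0 2 0; 0 0 4 0; 0 0 6 0; 0 0 6 0'
```

```text
time: 4.55
tcp_pos: [0.6175, -0.1983, 0.2167]
orientation: [0.0, 0.994, 0.113, 0.0]
contact_force: [-2.9, 1.7, 7.2]
finger_gap: -0.001
```

```bash
python3 -m jog '0 0 0.7 0; 0 0 1.3 0; 0 0 1.3 0'
```

```text
time: 4.85
tcp_pos: [0.6175, -0.1983, 0.2157]
orientation: [0.0, 0.994, 0.113, 0.0]
contact_force: [-2.7, 1.1, 8.2]
finger_gap: -0.0
```

```bash
python3 -m jog '0 0 0.7 0; 0 0 1.4 0; 0 0 1.4 0'
```

```text
time: 5.15
tcp_pos: [0.6175, -0.1983, 0.215]
orientation: [0.0, 0.994, 0.113, 0.001]
contact_force: [-5.0, 2.0, 11.7]
finger_gap: -0.002
```

```bash
python3 -m jog '0 0 0.5 0; 0 0 1 0; 0 0 1 0; 0 0 1 0; 0 0 1 0'
python3 - <<'E'
from h import *
c=eyes.capture("scene");print(r.get_obs()["contact_force"])
x0,y0,w=(180,230,100)
cv2.imwrite("pics/s3z.png",cv2.resize(c["img"][y0:y0+w,x0:x0+w,::-1],(600,600),interpolation=cv2.INTER_CUBIC))
E
```

```text
time: 5.65
tcp_pos: [0.6175, -0.1983, 0.2149]
orientation: [0.001, 0.994, 0.113, 0.001]
contact_force: [-7.2, 3.1, 18.1]
finger_gap: 0.001
[-7.70016795  1.82602436 19.13120948]
```

View pics/s3z.png

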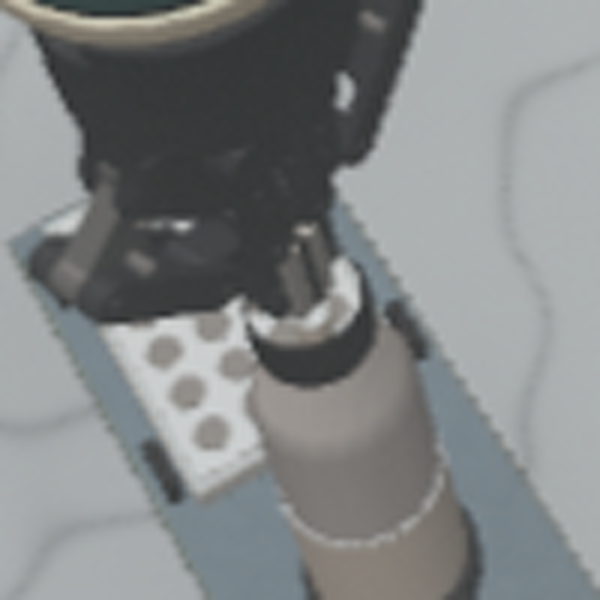

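The cap is on its stop. The force rose from 12 to 18 N with no further travel, and in the image the cap's lower rim moved from row 365 to about 387. Releasing now.

```bash
python3 -m jog '0 0 -4 0; 0 0 -10 0; 0 0 -16 0; 0 0 -24 0; 0 0 -40 0; 0 0 -60 0; 0 0 -90 0; 0 0 -120 0; 0 0 -150 0; 0 0 -150 0'
python3 - <<'E'
from h import *
c=eyes.capture("scene");print(r.get_obs()["contact_force"],r.get_obs()["joint_velocities"].round(3))
im=c["img"]
f=lambda x0,y0:cv2.resize(im[y0:y0+100,x0:x0+100,::-1],(400,400),interpolation=cv2.INTER_CUBIC)
cv2.imwrite("pics/s4z.png",np.hstack([f(180,230),f(320,130)]))
a=pickle.load(open("c0.pkl","rb"))["scene"]["img"].astype(int)
D=np.abs(a-im).max(2);print("short can diff",D[150:225,345:395].max(),"tall",D[270:345,215:260].max())
E
```

```text
time: 6.7
tcp_pos: [0.6178, -0.1984, 0.3684]
orientation: [0.001, 0.994, 0.113, 0.003]
contact_force: [0.1, -0.8, 0.0]
finger_gap: 0.002
[-0.46186293  0.86695039  0.21873614] [-0.001  0.019  0.059 -0.    -0.021 -0.001]
short can diff 10 tall 10
```

View pics/s4z.png

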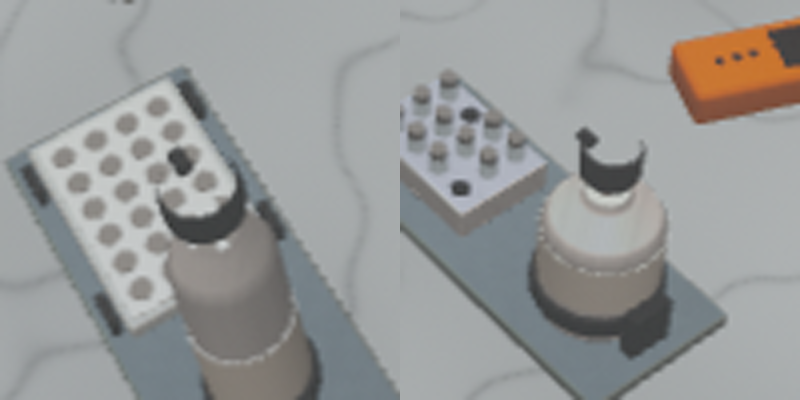

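The cap has sprung back, with its lower rim at about (203,240) in the left crop, as it was before. The short canister in the right crop is unchanged, and the pixel differences are only noise.

```bash
python3 -c "
from h import *
print(ticket.finish_job())"
```

```text
the job is handed in; nothing more can be done
None
```

I pressed the cap on the tall canister all the way down, let it spring back up, and handed the job in after about 6.8 s.

- **Press:** I used the shut fingertips. The tip stopped at z = 0.215 m, which matches 12 mm of travel from the stated 0.227 m. There the force rose from 12 to 18–19 N with no further movement, so the cap was on its stop. I held it there for a few tenths of a second.
- **Release:** I then raised the arm to z = 0.37 m, clear of everything, and the force read about 0 N.
- **After the press:** In the last scene picture the tall canister's cap is back up. Both canisters match the first picture to within image noise, a difference of at most 10 of 255. I never went near the short canister.
- **Disagreements:**
  - Triangulating the cap top from the two views gave z = 0.216 m, with a 4 mm gap between the rays. The cap's flat top hardly shows in the pictures, so that fit is rough. For the position I used the top view with the stated height of 0.227 m, and the press force agreed with that height.
  - While pressing, the force sensor also read up to about 8 N sideways.

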